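Clamp the tattoo practice tile in its holder

ROBOT

A 7-joint arm with a two-finger parallel gripper is mounted at the origin on the work surface. World frame = base frame: x ahead of the robot, y to its left, z up, the work surface at z = 0. Lengths are in m, angles in rad, forces in N, time in s.
With the tool pointing down it reaches from about 0.425 to 1.025 m from the base axis. Payload 9.4 kg.
Tool frame: the origin (TCP) lies midway between the tips of the shut fingers; the grasp point (between the pads) lies 19 mm behind it; z points along the fingers, y is the line along which they close (so a half turn about z gives the same grasp; the last joint's range is limited). The gripper opens to 85 mm and grips with 20 to 120 N. Pads are 22 mm wide; open, the fingers measure 114 mm over their backs; the gripper's body (76 mm by 85 mm) begins 54 mm behind the grasp point. The pads swing forward as they close: fully open they stand 13 mm farther back than shut.
Start: joints at [-1.269, 0.599, -0.003, 1.599, 0.002, 0.943, -0.08], TCP at [0.268, 0.674, 0.231] pointing down, gripper open.
Joint ranges: [-2.57, 2.57], [-0.35, 1.97], [-1.29, 1.29], [0.11, 2.56], [-1.05, 4.19], [0.11, 1.86], [-2.63, 2.63]. Speed limits (rad/s): [2.22, 2.22, 3.01, 3.01, 3.14, 3.14, 3.14].

INTERFACE

Orientations are given as a 3x3 rotation matrix whose columns are the frame's x, y, z axes.
In Python, from station import get_obs, grab_frame, get_calibration, job_done gives the robot as it stands.
- The arm moves only by the tool step_arm, never from a script. Its argument "series" is a list of rows, each a list of 7 numbers: the shift along the tool's x, y, z in mm, then the turn, a rotation vector about the tool's x, y, z in rad, then the closure in counts, from 0 (fully open) to 255 (shut). A call has 1 to 5 rows; each row shifts and turns the commanded pose from where the row before left it, along the tool's axes as they then stand; what a row does not reach is not made up. A row lasts 1/8 s, in which the tool goes at most 62.5 mm and 10.7 degrees, less where a joint would pass 70% of its speed; a pose out of reach is approached as far as the arm can. A call is refused whole if a number of a shift passes 62.5 or a number of a turn 0.188, either way. A call with a gripper value outside its range is refused whole. The fingers move at their own pace and stop on an object; "newtons" is the grip in N (left out, the last holds). Time passes only in rows, so rows that do not move let the fingers close. It gives the time, the measured TCP pose, the force, the opening and the grip force at its end, in the units of the state.
- get_obs(): the state, without advancing time (a new reading comes with each control period).
- grab_frame(name): name is "scene" or "top"; returns the picture (420x560x3 uint8, blue, green, red); there is no depth.
- get_calibration(name): a dict with "camera_matrix" (3x3 intrinsics, pixels), "dist" ([k1, k2, p1, p2, k3] as OpenCV has them; the pictures are not rectified), "R" (3x3) and "t" (3): a world point X has camera coordinates R X + t. Camera axes: x right, y down, z forward; pixel columns grow to the right and rows downward; lengths in m; the calibration is good to about 2 mm. A picture is of the moment at which its call begins. get_calibration takes no time and is no camera call.
- job_done(): hands the job in; it is judged then, once.
The state is a dict: "time": time; "joints": joint angles; "joint_velocities": joint speeds; "joint_efforts": joint torques, N m; "position": TCP position; "tcp_rot": TCP orientation; "contact_force": force on the tool from outside, world axes, zero at the start; "ft_torque": the same for the moment, N m; "opening": opening from 0.0 (shut) to 1.0 (fully open); "grip_force": force on a finger pad.
Only numpy, scipy, OpenCV 4.12 (cv2) and the standard library are available. Lean on these libraries where they do the work, as an engineer would, in place of code of your own. Each camera call takes 0.05 s, during which the arm holds its last target. There are 200 camera calls.

TASK

With the clamp still open, push the skin-coloured practice tile along its channel until it sits fully home against the end stop, then push the red clamp handle over past its centre so that it snaps shut and the pad holds the tile. Pushing with the fingertips is all it takes: never lift or tip the tile, and leave the ink bottles, the cup, the green bottle, the tattoo machine and the marker where they are.

Things in the scene. Friction and masses are not known exactly. Their poses are not given: they have to be found in the camera images.
- holder: Fixed tile holder: black board, 12 mm thick, spanning x -150 to 110, y -70 to 130 mm. Origin on the table, on the channel's centre line; x points along the channel to the end stop, y to the clamp's side, z up. The channel, 96 mm wide and open at its -x end, lies between two aluminium rails (x -60 to 90, tops 25 mm above the table).
- stop_face (a point): Middle of the face of the aluminium end stop, 21 mm above the table, at holder x = 80 mm on the centre line; axes as the holder's. The tile is home when its far edge rests on this face. The stop's top is 27 mm above the table.
- tile_mid (a point): Centre (half-way up) of the loose practice tile: rigid skin-coloured slab on a white backing, three dark crescents on it, 120 (x, along the channel) x 90 x 18 mm, about 0.25 kg. It lies on the board between the rails (underside 12, top 30 mm above the table), 30 to 55 mm short of the stop. Near edge 60 mm from here along -x; home, this point is 60 mm from stop_face.
- clamp (a joint): Clamp lever angle, rad. 0 = open: red handle leans outwards, 29 degrees off upright, arm raised. Grows as the handle's top is pushed across towards the tile (holder -y). A spring snaps it from about 0.5 to the nearer end; from open it takes about 5 N at the ball, less towards 0.5. Closed on the tile it reads about 1.0; without a tile it stops at 1.05.
- clamp_tip (a point): Centre of the red ball (24 mm diameter) ending the clamp handle, 80 mm from the pivot; moves with it in the holder's y-z plane. Open: 38 mm beyond the pivot on the +y side, 120 mm above the table; at snap-over: upright, straight above the pivot, 130 mm up; closed: 38 mm to the tile's side, 120 mm up. Handle straight, round, 18 mm thick near the ball.
- clamp_pivot (a point): Pivot of the clamp lever, fixed to the holder at x = 30 mm, y = 85 mm, 50 mm above the table; the pivot axis is the holder's x. Steel bracket around it 40 x 30 mm, 60 mm high.
- ink_black: Loose black ink bottle with a black cap, 34 mm diameter, 85 mm high, in a row on the -y side of the holder (which bottle stands where varies); origin at the centre of its underside. To be left alone.
- ink_red: Loose red ink bottle with a black cap, 34 mm diameter, 85 mm high, in a row on the -y side of the holder (which bottle stands where varies); origin at the centre of its underside. To be left alone.
- ink_blue: Loose blue ink bottle with a black cap, 34 mm diameter, 85 mm high, in a row on the -y side of the holder (which bottle stands where varies); origin at the centre of its underside. To be left alone.
- rinse_cup: Loose clear cup, 72 mm diameter, 85 mm high, beyond the holder's end stop; origin at the centre of its underside. To be left alone.
- wash_bottle: Loose green bottle with a white cap, 64 mm diameter, 170 mm high, beyond the holder's end stop; origin at the centre of its underside. To be left alone.
- pen_machine: Loose dark steel pen-shaped tattoo machine, 116 mm long, 25 mm thick, lying on the table out past the clamp's side; origin at the centre of its underside, x along its length. To be left alone.
- skin_marker: Loose white marker pen with a blue cap, 130 mm long, 12 mm thick, lying on the table out past the clamp's side; origin at the centre of its underside, x along its length. To be left alone.
Mind the look-alikes: they are no part of the job. Of the things that look like the part that bears tile_mid, the smallest one is meant.

How it is judged:
By the outcome, as a careful person would: the job done as asked, in the order asked, and still so for the second after the job is handed in, with the robot touching nothing.
It also fails if it takes over 45 s, if anything falls off the work surface, if the arm or the gripper's body presses on something with over 40 N, if the wrist force passes 120 N, or if a joint passes its speed limit or range.

## Working session

There is one attempt and no reset: what is moved stays moved. The work goes in short steps, Python scripts to look and compute and a tool call to move; the robot and the scene stay as the last step left them, time stands still between calls to the robot, and variables do not carry over. Pictures are saved under pics/ and viewed, at most 10 in all, crops included, and the job is handed in when it is done.

Besides the shell and the picture viewer there is one more tool, called after "Emit:" as a command line: name --pt "numbers of a row" for each row, then --argument value for the rest. step_arm: Moves the arm, as the interface text tells. Its arguments: {"type":"object","properties":{"series":{"type":"array","items":{"type":"array","items":{"type":"number"}}},"newtons":{"type":"number"}},"required":["series"]}

```bash
mkdir -p pics; python3 - <<'E'
from station import *
import cv2
for n in("scene","top"):
    cv2.imwrite(f"pics/{n}0.png",grab_frame(n)); c=get_calibration(n); print(n,c)
o=get_obs();print(o["time"],o["position"],o["tcp_rot"],o["opening"])
E
```

```text
scene {'camera_matrix': array([[432.82755844,   0.        , 281.62100239],
       [  0.        , 432.82755844, 209.27092642],
       [  0.        ,   0.        ,   1.        ]]), 'dist': array([-0.06657583,  0.        ,  0.        ,  0.        ,  0.        ]), 'R': array([[-0.3736759 ,  0.92743799,  0.01500309],
       [ 0.69940954,  0.292351  , -0.65219413],
       [-0.60925578, -0.23321592, -0.7579035 ]]), 't': array([ 0.25972944, -0.31853206,  1.39657208])}
top {'camera_matrix': array([[505.45847537,   0.        , 274.03044699],
       [  0.        , 505.45847537, 218.52160103],
       [  0.        ,   0.        ,   1.        ]]), 'dist': array([-0.0931589,  0.       ,  0.       ,  0.       ,  0.       ]), 'R': array([[-6.79181859e-05, -9.99714587e-01, -2.38901808e-02],
       [-9.91766790e-01,  3.12664794e-03, -1.28018979e-01],
       [ 1.28057137e-01,  2.36847931e-02, -9.91483939e-01]]), 't': array([-0.01671151,  0.58990291,  1.20763387])}
0.1 [0.26794599 0.67322881 0.23049369] [[-9.29126475e-01  3.69761849e-01 -4.11039853e-04]
 [ 3.69762060e-01  9.29125513e-01 -1.34162103e-03]
 [-1.14172659e-04 -1.39852256e-03 -9.99999016e-01]] 0.9995548662039644
```

View pics/scene0.png

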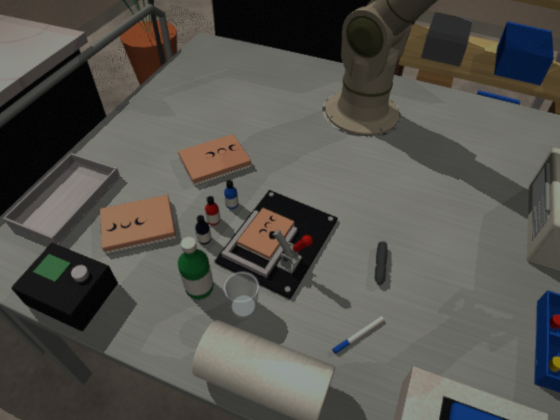

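View pics/top0.png

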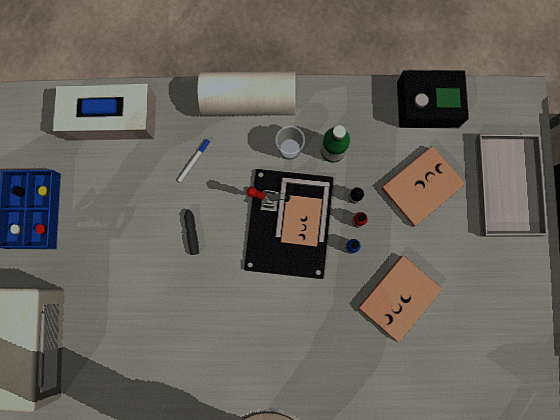

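The scene holds three skin-coloured tiles. In the top view they are at (302,221) in the holder, (423,185) and (400,297). The one at (302,221) is the smallest and lies between the rails, so it is the one meant. The red ball is at about (253,192). Next I'll measure these and confirm with a crop.

```bash
cat >h.py <<'E'
from station import *
import cv2, numpy as np
def ray(n,px,z):
    c=get_calibration(n); u=cv2.undistortPoints(np.array(px,float).reshape(-1,1,2),c["camera_matrix"],c["dist"]).reshape(-1,2)
    R,t=c["R"],c["t"]; C=-R.T@t; d=np.c_[u,np.ones(len(u))]@R
    return C+d*((z-C[2])/d[:,2])[:,None]
def big(m,roi):
    k=np.zeros_like(m);x0,y0,x1,y1=roi;k[y0:y1,x0:x1]=m[y0:y1,x0:x1]
    return max(cv2.findContours(k,cv2.RETR_EXTERNAL,cv2.CHAIN_APPROX_NONE)[0],key=cv2.contourArea)
def skin(f): 
    return cv2.morphologyEx(cv2.inRange(cv2.cvtColor(f,cv2.COLOR_BGR2HSV),(3,60,90),(20,200,255)),cv2.MORPH_CLOSE,np.ones((5,5)))
def red(f):
    h=cv2.cvtColor(f,cv2.COLOR_BGR2HSV);return cv2.inRange(h,(0,170,60),(6,255,255))|cv2.inRange(h,(172,170,60),(180,255,255))
E
python3 - <<'E'
from h import *
f=cv2.imread("pics/top0.png")
g=cv2.inRange(cv2.cvtColor(f,cv2.COLOR_BGR2GRAY),0,45)
def pose(c,z):
    p=ray("top",c.reshape(-1,2),z)[:,:2]; return cv2.minAreaRect((p*1000).astype(np.float32))
b=big(g,(235,155,345,285)); print("board",pose(b,.012), cv2.boundingRect(b))
print((ray("top",cv2.boxPoints(cv2.minAreaRect(b)),.012)*1000).round())
t=big(skin(f),(270,180,335,260)); print("tile",pose(t,.030),cv2.boundingRect(t))
for r in((370,130,480,240),(345,240,460,350)): print("other",pose(big(skin(f),r),.03))
r=big(red(f),(235,170,275,210)); print("redtop",cv2.boundingRect(r),cv2.minAreaRect(r))
s=cv2.imread("pics/scene0.png"); r=big(red(s),(270,220,330,270)); print("redscene",cv2.boundingRect(r))
a=cv2.resize(f[150:290,230:350],None,fx=4,fy=4,interpolation=cv2.INTER_CUBIC)[:, :400*2]
bb=cv2.resize(s[180:300,210:345],None,fx=2.2,fy=2.2,interpolation=cv2.INTER_CUBIC)
o=np.zeros((560,800,3),np.uint8);o[:,:480]=a;o[:bb.shape[0],490:490+bb.shape[1]]=bb;cv2.imwrite("pics/crop1.png",o)
E
```

```text
board ((583.3006591796875, -47.18824768066406), (215.64634704589844, 259.5783996582031), 83.52558135986328) (244, 169, 89, 110)
[[ 464.   71.   12.]
 [ 724.   46.   12.]
 [ 700. -170.   12.]
 [ 442. -139.   12.]]
tile ((587.0178833007812, -84.70066833496094), (90.25873565673828, 119.27347564697266), 83.00147247314453) (281, 195, 41, 51)
other ((673.2481079101562, -391.3048400878906), (127.89370727539062, 174.13937377929688), 38.71514892578125)
other ((394.3050537109375, -326.3634033203125), (127.25238800048828, 170.91641235351562), 48.88215637207031)
redtop (247, 187, 19, 12) ((255.80003356933594, 193.4000244140625), (18.782970428466797, 8.944271087646484), 26.56505012512207)
redscene (293, 235, 19, 16)
```

View pics/crop1.png

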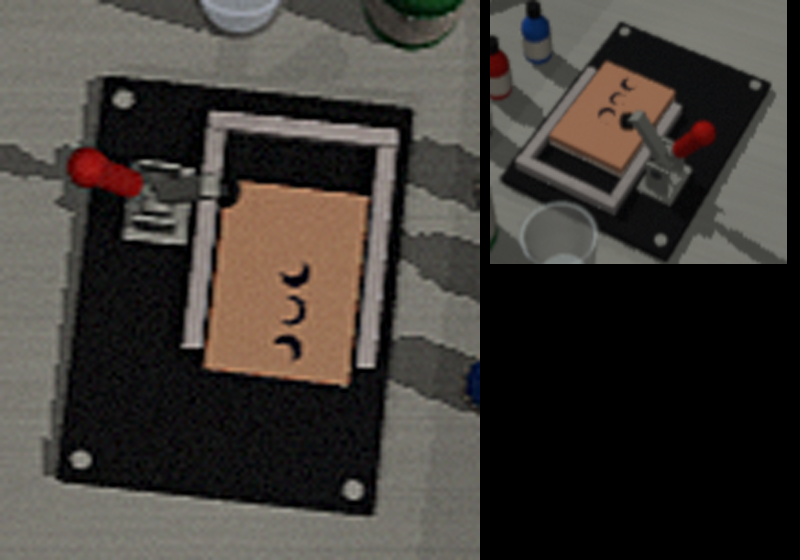

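The crop confirms it. The tile between the rails measures 119x90 mm, while the other two are about 172x127. The holder origin is at about (599,-87) mm with yaw -6.8°, and the tile is at holder x of about -12, so it needs about 32 mm of push. I'll turn the tool to line up with the holder, shut the fingers and travel.

Emit:
step_arm --pt "0 0 0 0 0 -0.13 255" --pt "0 0 0 0 0 -0.13 255" --pt "-45 -40 0 0 0 0 255" --pt "-45 -40 0 0 0 0 255" --pt "-45 -40 0 0 0 0 255"

```text
time: 0.72
position: [0.3889, 0.5368, 0.2309]
tcp_rot: [[-0.993, 0.118, -0.0], [0.118, 0.993, -0.001], [0.0, -0.001, -1.0]]
contact_force: [1.2, 1.2, -0.2]
opening: 0.003
grip_force: 0.0
```

Emit:
step_arm --pt "-45 -40 0 0 0 0 255" --pt "-30 -50 0 0 0 0 255" --pt "-30 -50 0 0 0 0 255" --pt "0 -60 0 0 0 0 255" --pt "0 -60 0 0 0 0 255"

```text
time: 1.35
position: [0.4612, 0.2656, 0.2309]
tcp_rot: [[-0.993, 0.119, -0.0], [0.119, 0.993, -0.001], [0.0, -0.001, -1.0]]
contact_force: [0.9, 0.1, 0.7]
opening: 0.0
grip_force: 0.0
```

Emit:
step_arm --pt "-12 -55 0 0 0 0 255" --pt "-12 -55 0 0 0 0 255" --pt "-12 -55 0 0 0 0 255" --pt "-12 -55 0 0 0 0 255" --pt "-12 -55 0 0 0 0 255"

```text
time: 1.98
position: [0.4883, -0.0141, 0.2313]
tcp_rot: [[-0.993, 0.118, 0.0], [0.118, 0.993, 0.0], [-0.0, 0.0, -1.0]]
contact_force: [1.0, -0.3, 0.2]
opening: 0.001
grip_force: 0.0
```

Emit:
step_arm --pt "0 -25 40 0 0 0 255" --pt "0 0 40 0 0 0 255" --pt "0 0 40 0 0 0 255" --pt "0 0 20 0 0 0 255" --pt "0 0 0 0 0 0 255"

```text
time: 2.6
position: [0.4845, -0.0372, 0.09]
tcp_rot: [[-0.993, 0.118, -0.003], [0.118, 0.993, -0.0], [0.003, -0.0, -1.0]]
contact_force: [-0.7, -0.1, 0.5]
opening: -0.004
grip_force: 0.0
```

Emit:
step_arm --pt "0 -36 0 0 0 0 255" --pt "0 0 40 0 0 0 255" --pt "0 0 20 0 0 0 255" --pt "0 0 10 0 0 0 255" --pt "0 0 0 0 0 0 255"

```text
time: 3.22
position: [0.4813, -0.0728, 0.0215]
tcp_rot: [[-0.993, 0.118, -0.0], [0.118, 0.993, -0.0], [0.0, -0.0, -1.0]]
contact_force: [0.5, 0.1, 0.5]
opening: -0.001
grip_force: 0.0
```

```bash
python3 - <<'E'
from h import *
f=grab_frame("top");s=grab_frame("scene");o=get_obs();print(o["position"],o["contact_force"])
a=cv2.resize(f[150:310,230:350],None,fx=3.3,fy=3.3)
b=cv2.resize(s[150:310,200:345],None,fx=2.7,fy=2.7)
O=np.zeros((540,790,3),np.uint8);O[:a.shape[0],:a.shape[1]]=a;O[:b.shape[0],398:398+b.shape[1]]=b;cv2.imwrite("pics/c2.png",O)
E
```

```text
[ 0.48158959 -0.07286568  0.02213007] [-0.05984254  0.11522951  0.09524608]
```

View pics/c2.png

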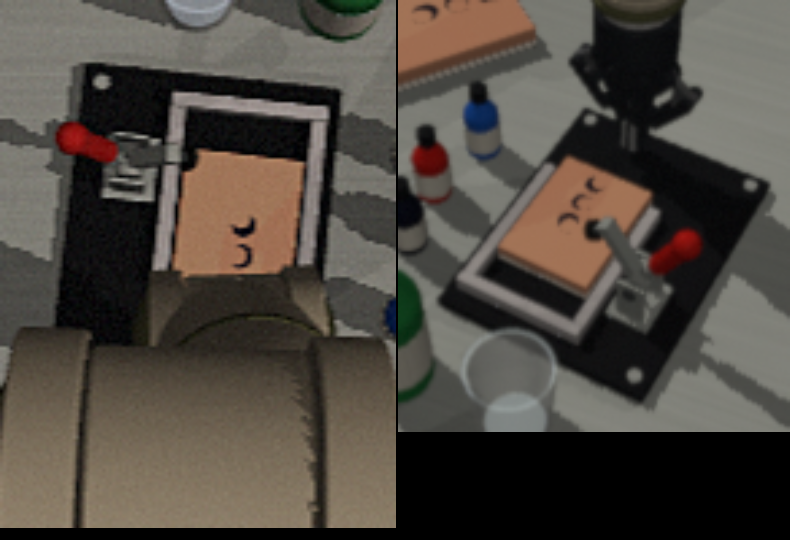

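The fingers are down just behind the tile's near edge, centred at holder y of about 0, and the clamp is still open. Now I'll push.

Emit:
step_arm --pt "-12 0 3 0 0 0 255" --pt "-12 0 0 0 0 0 255" --pt "-8 0 0 0 0 0 255" --pt "-6 0 0 0 0 0 255" --pt "-4 0 0 0 0 0 255"

```text
time: 3.95
position: [0.5218, -0.0779, 0.0182]
tcp_rot: [[-0.993, 0.119, -0.002], [0.119, 0.993, 0.0], [0.002, -0.0, -1.0]]
contact_force: [-3.4, 0.4, 3.8]
opening: 0.0
grip_force: 2.0
```

Emit:
step_arm --pt "-4 0 0 0 0 0 255" --pt "-4 0 0 0 0 0 255" --pt "-4 0 0 0 0 0 255" --pt "-4 0 0 0 0 0 255" --pt "-2 0 0 0 0 0 255"

```text
time: 4.58
position: [0.5411, -0.08, 0.0183]
tcp_rot: [[-0.993, 0.118, 0.0], [0.118, 0.993, -0.0], [-0.0, 0.0, -1.0]]
contact_force: [-1.8, -0.2, 0.4]
opening: 0.002
grip_force: 0.8
```

Emit:
step_arm --pt "-3 0 0 0 0 0 255" --pt "-2 0 0 0 0 0 255" --pt "-1 0 0 0 0 0 255" --pt "0 0 0 0 0 0 255"

```text
time: 5.08
position: [0.5469, -0.0807, 0.0184]
tcp_rot: [[-0.993, 0.119, 0.0], [0.119, 0.993, -0.0], [-0.0, 0.0, -1.0]]
contact_force: [-0.6, -0.5, -1.2]
opening: -0.001
grip_force: 0.3
```

Emit:
step_arm --pt "-1 0 0 0 0 0 255" --pt "-1 0 0 0 0 0 255" --pt "0 0 0 0 0 0 255"

```text
time: 5.45
position: [0.5487, -0.081, 0.0183]
tcp_rot: [[-0.993, 0.119, 0.0], [0.119, 0.993, -0.0], [-0.0, -0.0, -1.0]]
contact_force: [-2.0, 0.5, 0.9]
opening: 0.003
grip_force: 1.0
```

Emit:
step_arm --pt "-1 0 0 0 0 0 255" --pt "-1 0 0 0 0 0 255" --pt "0 0 0 0 0 0 255"

```text
time: 5.82
position: [0.5509, -0.0812, 0.0183]
tcp_rot: [[-0.993, 0.118, 0.0], [0.118, 0.993, -0.0], [-0.0, 0.0, -1.0]]
contact_force: [-2.4, 0.1, 0.6]
opening: 0.0
grip_force: 1.0
```

Emit:
step_arm --pt "-1 0 0 0 0 0 255" --pt "-1 0 0 0 0 0 255" --pt "0 0 0 0 0 0 255"

```text
time: 6.2
position: [0.5509, -0.0813, 0.0182]
tcp_rot: [[-0.993, 0.118, -0.003], [0.118, 0.993, 0.0], [0.003, -0.0, -1.0]]
contact_force: [-6.7, 0.6, 5.7]
opening: 0.001
grip_force: 3.5
```

Emit:
step_arm --pt "-1 0 0 0 0 0 255" --pt "-1 0 0 0 0 0 255" --pt "0 0 0 0 0 0 255"

```text
time: 6.58
position: [0.551, -0.0813, 0.0182]
tcp_rot: [[-0.993, 0.118, -0.007], [0.118, 0.993, 0.0], [0.007, -0.0, -1.0]]
contact_force: [-11.5, 2.0, 9.6]
opening: 0.001
grip_force: 5.9
```

```bash
python3 - <<'E'
from h import *
f=grab_frame("top");s=grab_frame("scene");o=get_obs();print(o["position"],o["contact_force"])
a=cv2.resize(f[160:260,250:340],None,fx=4.3,fy=4.3)
b=cv2.resize(s[180:300,210:340],None,fx=3,fy=3)
O=np.zeros((540,790,3),np.uint8);O[:a.shape[0],:a.shape[1]]=a;O[:b.shape[0],398:398+b.shape[1]]=b;cv2.imwrite("pics/c3.png",O)
E
```

```text
[ 0.55100805 -0.08128986  0.01815976] [-11.51627449   2.39017505   9.32337011]
```

View pics/c3.png

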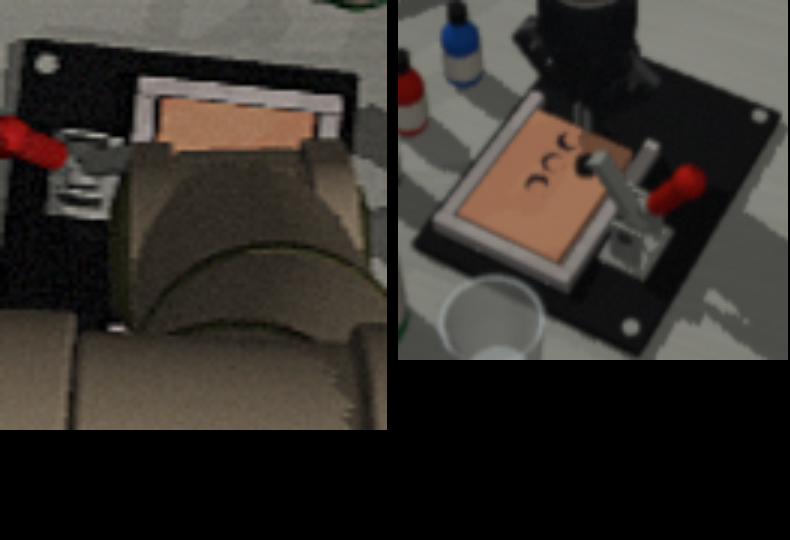

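The tile is flush with the end stop: its far edge shows no gap, and the force rises without any travel. I'll back off, lift and move round to the clamp's outer side.

Emit:
step_arm --pt "10 0 0 0 0 0 255" --pt "15 0 0 0 0 0 255" --pt "0 0 -50 0 0 0 255" --pt "0 0 -50 0 0 0 255" --pt "0 0 -50 0 0 0 255"

```text
time: 7.3
position: [0.5294, -0.0787, 0.1698]
tcp_rot: [[-0.993, 0.119, 0.001], [0.119, 0.993, -0.0], [-0.001, 0.0, -1.0]]
contact_force: [1.1, 1.4, -1.0]
opening: 0.0
grip_force: 0.0
```

Emit:
step_arm --pt "0 0 -30 0 0 0 255" --pt "0 60 0 0 0 0 255" --pt "0 60 0 0 0 0 255" --pt "0 60 0 0 0 0 255" --pt "0 0 0 0 0 0 255"

```text
time: 7.92
position: [0.5511, 0.1059, 0.1982]
tcp_rot: [[-0.994, 0.11, 0.001], [0.11, 0.994, 0.003], [-0.001, 0.003, -1.0]]
contact_force: [-0.5, -1.2, -1.1]
opening: -0.002
grip_force: 0.0
```

```bash
python3 - <<'E'
from h import *
f=grab_frame("top");s=grab_frame("scene")
P=[]
for n,m,roi in(("top",f,(235,170,275,210)),("scene",s,(270,215,330,270))):
    r=big(red(m),roi);x,y,w,h=cv2.boundingRect(r);print(n,x,y,w,h)
    e=(x+5.5,y+5.5) if n=="top" else (x+w-6,y+6)
    P.append(ray(n,[e],.12)[0])
print((np.array(P)*1000).round(),get_obs()["position"])
ex=np.array([.993,-.1185]);ey=np.array([.1185,.993]);O=np.array([599,-87.3])
for p in P+[get_obs()["position"]]: d=p[:2]*1000-O;print(d@ex,d@ey)
t=big(skin(f),(270,170,335,260));p=ray("top",t.reshape(-1,2),.03)[:,:2]*1000;print(cv2.minAreaRect(p.astype(np.float32)))
E
```

```text
top 247 187 19 12
scene 293 235 19 16
[[640.  30. 120.]
 [648.  34. 120.]] [0.55069341 0.1003396  0.19802787]
27.010122696024528 121.66581775120073
34.14962031361247 126.1500969347662
-70.20374030313172 180.60179025317166
((618.5032958984375, -88.0887451171875), (90.03822326660156, 119.66991424560547), 83.39340209960938)
```

The tile is at holder x of about 19.5, so it's home (20 expected). The ball is at (30,123), as described. I'll move beside it and lower.

Emit:
step_arm --pt "-50 0 0 0 0 0 255" --pt "-50 0 0 0 0 0 255" --pt "0 0 45 0 0 0 255" --pt "0 0 45 0 0 0 255" --pt "0 0 0 0 0 0 255"

```text
time: 8.65
position: [0.6481, 0.0854, 0.1053]
tcp_rot: [[-0.993, 0.121, -0.006], [0.121, 0.993, -0.002], [0.006, -0.003, -1.0]]
contact_force: [0.4, -0.9, 0.5]
opening: -0.001
grip_force: 0.0
```

Emit:
step_arm --pt "0 -10 0 0 0 0 255" --pt "0 -8 0 0 0 0 255" --pt "0 -6 0 0 0 0 255" --pt "0 0 0 0 0 0 255"

```text
time: 9.15
position: [0.6479, 0.0634, 0.1092]
tcp_rot: [[-0.993, 0.12, 0.001], [0.12, 0.993, -0.0], [-0.001, 0.0, -1.0]]
contact_force: [0.5, 0.8, 0.2]
opening: -0.001
grip_force: 0.0
```

Emit:
step_arm --pt "0 -6 0 0 0 0 255" --pt "0 -6 0 0 0 0 255" --pt "0 -6 0 0 0 0 255" --pt "0 -6 0 0 0 0 255" --pt "0 -6 0 0 0 0 255"

```text
time: 9.78
position: [0.6442, 0.0346, 0.1085]
tcp_rot: [[-0.993, 0.118, 0.0], [0.118, 0.993, 0.0], [-0.0, 0.0, -1.0]]
contact_force: [0.3, 2.4, 0.7]
opening: -0.001
grip_force: 0.9
```

Emit:
step_arm --pt "0 -6 0 0 0 0 255" --pt "0 -6 0 0 0 0 255" --pt "0 -6 0 0 0 0 255" --pt "0 0 0 0 0 0 255"

```text
time: 10.28
position: [0.6417, 0.0156, 0.1081]
tcp_rot: [[-0.993, 0.12, -0.0], [0.12, 0.993, -0.001], [0.0, -0.001, -1.0]]
contact_force: [-0.5, 0.1, -1.1]
opening: -0.001
grip_force: 0.0
```

```bash
python3 - <<'E'
from h import *
s=grab_frame("scene")
cv2.imwrite("pics/c4.png",cv2.resize(s[170:310,200:350],None,fx=4,fy=4))
E
```

```text
(no output)
```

View pics/c4.png

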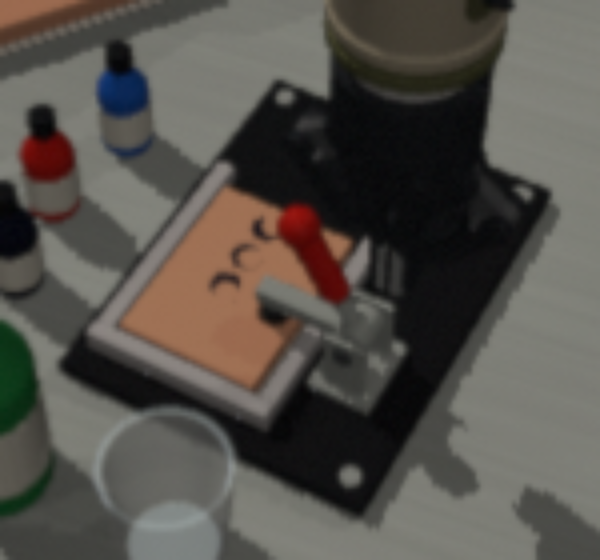

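The handle has snapped over to the tile's side, with the ball at crop (298,222), and the arm is down. I'll back off and check.

Emit:
step_arm --pt "0 30 0 0 0 0 255" --pt "0 40 0 0 0 0 255" --pt "0 40 -40 0 0 0 255" --pt "0 50 -30 0 0 0 255" --pt "0 50 0 0 0 0 255"

```text
time: 10.95
position: [0.6682, 0.2274, 0.1814]
tcp_rot: [[-0.993, 0.119, 0.005], [0.119, 0.993, 0.002], [-0.004, 0.002, -1.0]]
contact_force: [1.0, 0.5, -0.5]
opening: 0.004
grip_force: 0.0
```

Emit:
step_arm --pt "0 50 0 0 0 0 255" --pt "0 30 0 0 0 0 255" --pt "0 0 0 0 0 0 255" --pt "0 0 0 0 0 0 255"

```text
time: 11.45
position: [0.6761, 0.3038, 0.178]
tcp_rot: [[-0.993, 0.119, -0.0], [0.119, 0.993, -0.001], [0.0, -0.001, -1.0]]
contact_force: [-0.1, 0.1, -0.0]
opening: -0.0
grip_force: 0.0
```

```bash
python3 - <<'E'
from h import *
f=grab_frame("top");s=grab_frame("scene")
ex=np.array([.993,-.1185]);ey=np.array([.1185,.993]);O=np.array([599,-87.3])
for n,m,roi in(("top",f,(250,170,320,215)),("scene",s,(255,200,310,260))):
    x,y,w,h=cv2.boundingRect(big(red(m),roi));print(n,x,y,w,h)
    e=(x+w-5.5,y+5.5) if n=="top" else (x+5.5,y+5.5)
    d=ray(n,[e],.12)[0][:2]*1000-O;print("ball",d@ex,d@ey)
a=cv2.resize(f[120:290,170:380],None,fx=1.9,fy=1.9);b=cv2.resize(s[160:340,200:400],None,fx=1.95,fy=1.95)
Q=np.zeros((360,790,3),np.uint8);Q[:a.shape[0],:a.shape[1]]=a[:360];Q[:b.shape[0],400:400+b.shape[1]]=b[:360];cv2.imwrite("pics/c5.png",Q);print(get_obs()["position"])
E
```

```text
top 272 190 18 10
ball 28.467806092517016 47.16164588259324
scene 269 221 18 25
ball 32.789687840829465 49.94882327671788
[0.67650206 0.3029401  0.17832267]
```

View pics/c5.png

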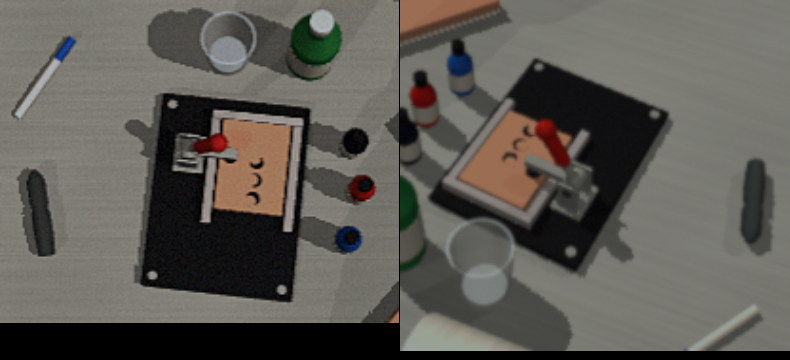

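The ball is at holder (30,48), where the closed position should be (30,47). The tile is against the stop under the pad, and everything else is where it was.

```bash
python3 -c "from station import job_done; print(job_done())"
```

```text
the job is handed in; nothing more can be done
None
```

The tile is fully home against the end stop and the clamp is snapped shut with its pad on it; the other items were left where they were, and the job was handed in at about 11.5 s.

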